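# Aim the inspection mirror at the red stud of a printed frame

### The job

Take the inspection mirror by its orange handle out of its dock and set its foot upright in the sprung collar of the upward-looking camera; press gently down until you feel the collar reach its stop, with the mirror turned so that the camera below sees the red stud of the yellow frame in the middle of the mirror. Finish while still holding the mirror there by hand, collar down and mirror still aimed at the red stud. Do not ram the collar, and leave the frame and everything else on the table alone.

Things in the scene. Friction and masses are not known exactly. Their poses are not given: they have to be found in the camera images.
- mirror: Loose upright inspection mirror, 0.1 kg, 146 mm high: steel ring foot (50 wide, 7 high), dark spine at -x, round 40 mm mirror at 45 deg whose glass faces down and +x, orange handle on top. Origin: foot's underside centre; z up the handle. x is the viewing direction: an eye straight below, looking up through the ring, sees what lies level with the glass towards +x.
- mirror_grip (a point): Middle of the flat orange handle, 118 mm above the mirror's origin, on its z axis; axes as the mirror's. The handle spans 86 to 146 mm above the origin, 16 mm thick along y (pinch it so), 26 mm wide along x.
- mirror_glass (a point): Centre of the mirror's glass, 55 mm above the mirror's origin; axes as the mirror's (x: viewing direction).
- dock: Round grey dock the mirror stands in: 92 mm flange, dish 64 mm wide inside with its floor 4 mm and its rim 10 mm above the table. Origin: underside centre. Fixed; it stands elsewhere each time.
- collar_floor (a point): Floor centre of the sprung collar, above the upward-looking lens; moves with it. The collar is a clear cup with aluminium rim, 66 mm wide inside at the floor, 73 at the rim, 16 deep, in the black housing. The mirror's foot stands on this floor, 8 mm to spare all round. Housing and frame together stand up to 14 mm higher from time to time: feel for the stop. z up.
- collar (a joint): How far the sprung collar is pressed down, m: 0 up, 0.012 at its stop, a firm rubber buffer (yields 1 mm per 10 N), where its rim is flush with the housing's. The spring pushes up with 3 N at first and about 6.5 N at the stop, and raises the collar again when let go; the mirror's weight does not press it down.
- station: The round black housing of the upward-looking camera, fixed, 110 mm across, 30 mm high; origin at its underside centre; a grey connector box sticks out on its +x side to 95 mm from the centre.
- frame: Yellow 3D-printed visor frame on three jig legs, fixed: an arc-shaped band of 117 mm radius around the camera, on its robot side, from 50 to 84 mm above its origin. Origin: centre of the arc, at the height of the housing's underside, within 12 mm of the lens axis; the arc is centred on -x and reaches 65 degrees to either side.
- stud_red: The red stud in the frame's band, the one to be seen: upright, 15 mm across, 42 high, top 13 mm above the band. Origin: the point to view, 69 mm above the frame's origin, level with the glass when the mirror stands in the fully pressed collar, about 112 mm from the lens axis. Red, blue and green change places from time to time.
- stud_blue: A like stud, blue; not the one wanted.
- stud_green: A like stud, green; not the one wanted.
- print_part: Bystander: yellow U-shaped printed part, about 95 mm across, 25 mm high; origin at the centre of its underside.
- tape: Bystander: roll of white tape, 90 mm across, 24 mm high; origin at the centre of its underside.
- mug: Bystander: blue mug, 80 mm wide, 90 mm high; origin at the centre of its underside.
- glue: Bystander: white glue bottle, 44 mm wide, 120 mm high; origin at the centre of its underside.
- driver: Bystander: screwdriver lying on the table, about 200 mm long; origin on its underside, handle to its -x.
- spool: Bystander: spool of yellow filament lying flat, 184 mm across, 60 mm high; origin at the centre of its underside.
- notepad: Bystander: white notepad, 100 by 140 by 12 mm; origin at the centre of its underside.

How it is judged (in metres and radians):
On the way, in this order (a step that is already met when the one before it is completed fails the run):
1. The mirror is held clear of its dock (z of mirror in the frame of dock above 0.035 m and contact force between the fingers and mirror above 2 N and contact force between mirror and dock below 0.1 N), for 0.2 s.
2. The mirror, held, stands in the collar and has pressed it to its stop (value of joint collar above 0.0095 m and contact force between the fingers and mirror above 2 N and horizontal distance between mirror and collar_floor below 0.013 m and z of mirror in the frame of collar_floor below 0.005 m and angle between mirror's own z axis and vertical below 0.12 rad), for 0.2 s.
At the end, for the whole second after the job is handed in: Fingers hold the mirror (over 2 N), upright within 7 deg, its foot in the collar on the floor, the collar pressed at least 9.5 of its 12 mm (over 1.5 N), all still; the mirror's viewing direction passes the red stud's axis within 13 mm (about 6.5 deg) (all of step 2 and contact force between mirror and station above 1.5 N and velocity of joint collar below 0.01 m/s and angular speed of mirror below 0.3 rad/s and y of stud_red in the frame of mirror_glass between -0.013 and 0.013 m and x of stud_red in the frame of mirror_glass above 0.06 m and z of stud_red in the frame of mirror_glass between -0.016 and 0.016 m); the arm keeps its last pose, push and grip.
It fails at once if The collar is rammed (over 40 N) (contact force between mirror and station above 40 N).
It fails at once if The frame or a stud is struck (over 8 N) (contact force between any of frame, stud_red, stud_blue, stud_green and anything else above 8 N).
It fails at once if A bystander is moved by more than 30 mm (distance of any of print_part, tape, mug, glue, driver, spool, notepad from where it was at the start of the episode above 0.03 m).
It also fails if it takes over 42 s, if anything falls off the work surface, if the arm or the gripper's body presses on something with over 40 N, if the wrist force passes 120 N, or if a joint passes its speed limit or range.

### The arm

A 6-joint arm with a two-finger parallel gripper is mounted at the origin on the work surface. World frame = base frame: x ahead of the robot, y to its left, z up, the work surface at z = 0. Lengths are in m, angles in degrees, forces in N, time in s.
With the tool pointing down it reaches from about 0.4 to 0.825 m from the base axis. Payload 7 kg.
Tool frame: the origin (TCP) lies on the centre line of the jaws, within the pads' length; the fingertips stand r.nose_length ahead of it and the grasp point (between the pads) lies 2 mm behind it (r.nose_length is the distance from the TCP to the fingertips, in m); z points along the fingers, y is the direction in which the jaws open and shut (so a half turn about z gives the same grasp; the last joint's range is limited). The gripper opens to 88 mm and grips with 3 to 60 N. Pads are 19 mm wide; open, the fingers measure 130 mm over their backs; the gripper's body (78 mm by 193 mm) begins 47 mm behind the grasp point.
Start: joints at [80.22, 20.546, 0.682, 0, -70.136, -16.507], TCP at [0.299, 0.605, 0.244] pointing down, gripper open.
Joint ranges: [-176.03, 176.03], [-82.01, 121.73], [-58.28, 71.71], [-173.87, 95.51], [-174.79, -0.11], [-173.66, 173.66]. Speed limits (degrees/s): [136.94, 136.94, 172.46, 180, 180, 180].

### API

Orientations are given as [roll, pitch, yaw] about the fixed x, y, z axes, in that order (R = Rz(yaw) Ry(pitch) Rx(roll)).
In Python, from plant import r gives the robot as it stands.
- The arm moves only by the tool apply_moves, never from a script. Its argument "targets" is a list of rows, each a list of 3 entries, a list of its own where there are three numbers: the shift along the tool's x, y, z scaled (see below), then the turn, a rotation vector about the tool's x, y, z scaled (see below), then the finger opening in mm, from 0 to 87.6. A call has 1 to 5 rows; each row shifts and turns the pose as measured when the row begins, along the tool's axes as they then stand; what a row does not reach is not made up. The controller multiplies each number of a shift by 0.04 m and each number of a turn by 8 degrees. A row lasts 1/10 s, in which the tool goes at most 50 mm and 8.59 degrees, less where a joint would pass 70% of its speed; a pose out of reach is approached as far as the arm can. A call with a number of a shift or a turn outside -1 to 1 is refused whole. A call with a gripper value outside its range is refused whole. The fingers move at their own pace and stop on an object; "squeeze" is the grip in N (left out, the last holds). Time passes only in rows, so rows that do not move let the fingers close. It gives the time, the measured TCP pose, the force and the opening at its end, in the units of the state.
- r.get_state(): the state, without advancing time (a new reading comes with each control period).
- r.capture(name): name is "scene" or "side" or "wrist"; returns a dict with "img" (384x512x3 uint8, blue, green, red), "z_map" (384x512 float32, m along the optical axis (not along the pixel's ray), 0 where there is no reading), "fx", "fy", "cx", "cy" (pixels), "camera_from_world" (4x4, takes a point from world to camera coordinates); the wrist camera has in their place "mount" (4x4, takes a point from camera to tool coordinates, whose origin is the TCP and whose axes are the flange's). Camera axes: x right, y up, looking along -z (the intrinsics and any distortion apply to the point x, -y, -z); pixel columns grow to the right and rows downward; lengths in m; the calibration is good to about 2 mm. A picture is of the moment at which its call begins: read the wrist's pose just before it.
- r.close_job(): hands the job in, once; it reports no verdict.
The state is a dict: "time_s": time; "joints": joint angles; "qd": joint speeds; "joint_torque": joint torques, N m; "tcp_pos": TCP position; "eef_rot": TCP orientation; "contact_force": force on the tool from outside, world axes, zero at the start; "moment": the same for the moment, N m; "gripper_width": finger opening in m.
Only numpy, scipy, OpenCV 4.12 (cv2) and the standard library are available. Lean on these libraries where they do the work, as an engineer would, in place of code of your own. Each camera call takes 0.05 s, during which the arm holds its last target.

## Working session

There is one attempt and no reset: what is moved stays moved. The work goes in short steps, Python scripts to look and compute and a tool call to move; the robot and the scene stay as the last step left them, time stands still between calls to the robot, and variables do not carry over. Pictures are saved under pics/ and viewed, and the job is handed in when it is done.

Besides the shell and the picture viewer there is one more tool, called after "Emit:" as name(argument=value, ...) on one line, values as JSON. apply_moves: Moves the arm, as the interface text tells. Its arguments: {"type":"object","properties":{"targets":{"type":"array","items":{"type":"array"}},"squeeze":{"type":"number"}},"required":["targets"]}

```bash
ls; mkdir -p pics; cat > h.py <<'E'
import numpy as np, cv2
from plant import r
from scipy.spatial.transform import Rotation as Ro
def T_tool():
    s=r.get_state(); T=np.eye(4); T[:3,:3]=Ro.from_euler('xyz',s['eef_rot'],degrees=True).as_matrix(); T[:3,3]=s['tcp_pos']; return T
def cap(n):
    T=T_tool(); c=r.capture(n)
    c['wc']=(T@c['mount']) if n=='wrist' else np.linalg.inv(c['camera_from_world'])
    return c
def cloud(c):
    z=c['z_map']; v,u=np.mgrid[:z.shape[0],:z.shape[1]]
    p=np.stack([(u-c['cx'])/c['fx']*z,-(v-c['cy'])/c['fy']*z,-z],-1)
    w=p@c['wc'][:3,:3].T+c['wc'][:3,3]; w[z==0]=np.nan; return w
E
python3 - <<'E'
from h import *
import pickle
print(r.get_state(), r.nose_length)
for n in ['scene','side','wrist']:
    c=cap(n); print(n,[k for k in c],c['fx'],c['fy'],c['cx'],c['cy'],c['wc'].round(3).tolist())
    cv2.imwrite(f'pics/{n}0.png',c['img']); pickle.dump(c,open(f'{n}0.pkl','wb'))
E
```

```text
pics
{'time_s': 0.0, 'joints': array([ 8.02190888e+01,  2.05898527e+01,  6.33376386e-01, -2.02384637e-02,
       -7.01340799e+01, -1.65073100e+01]), 'qd': array([-0.01774911,  0.00958362,  0.02823462,  0.00863722,  0.07660437,
        0.01228054]), 'joint_torque': array([ 1.68687733e-03, -5.82721066e+01,  2.93046981e+01,  6.99675232e+00,
        7.06955689e-03, -1.59748488e-04]), 'tcp_pos': array([0.29876222, 0.60477284, 0.24263712]), 'eef_rot': array([ 1.79907770e+02, -7.49163001e-03, -2.62951077e+01]), 'contact_force': array([-0.95713138,  0.13779018, -0.63879829]), 'moment': array([-0.02814782,  0.05227199, -0.00810372]), 'gripper_width': 0.08779996290446693} 0.017
scene ['img', 'z_map', 'fx', 'fy', 'cx', 'cy', 'camera_from_world', 'wc'] 436.54494656705936 436.54494656705936 257.2702406452078 186.7268570856668 [[0.833, -0.431, 0.348, 0.997], [0.554, 0.645, -0.526, -0.755], [0.002, 0.631, 0.776, 1.119], [0.0, 0.0, 0.0, 1.0]]
side ['img', 'z_map', 'fx', 'fy', 'cx', 'cy', 'camera_from_world', 'wc'] 388.6999568989013 388.6999568989013 258.70060168723455 185.30559124594564 [[0.94, 0.249, -0.235, 0.234], [-0.342, 0.72, -0.604, -0.843], [0.02, 0.648, 0.762, 1.14], [0.0, 0.0, 0.0, 1.0]]
wrist ['img', 'z_map', 'fx', 'fy', 'cx', 'cy', 'mount', 'wc'] 320.6624098116644 320.6624098116644 254.50015109484647 190.88338063898692 [[-0.444, 0.864, 0.238, 0.363], [-0.896, -0.428, -0.116, 0.574], [0.002, -0.265, 0.964, 0.384], [0.0, 0.0, 0.0, 1.0]]
```

View pics/scene0.png

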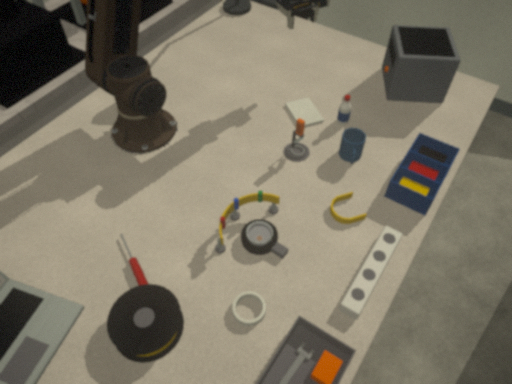

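View pics/side0.png

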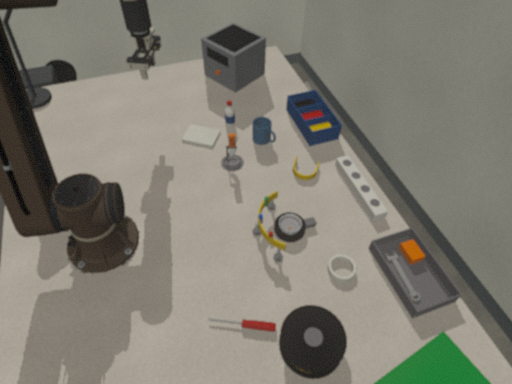

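View pics/wrist0.png

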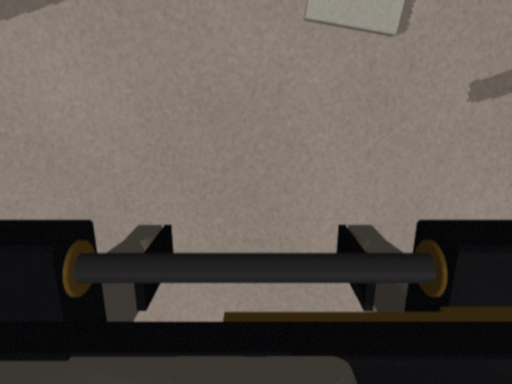

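The scene view shows the mirror and dock at about (297,145), the station at (260,237), and the studs red (223,222), blue (236,204) and green (260,197). The side view shows the mirror at (232,155) and the station at (290,227), with red at (270,235). I'll enlarge both.

```bash
python3 - <<'E'
from h import *
import pickle
a=pickle.load(open('scene0.pkl','rb'));b=pickle.load(open('side0.pkl','rb'))
ca=cloud(a);cb=cloud(b)
def crop(i,x,y,w,h,s): return cv2.resize(i[y:y+h,x:x+w],None,fx=s,fy=s,interpolation=cv2.INTER_CUBIC)
cv2.imwrite('pics/z1.png',np.hstack([crop(a['img'],205,170,95,95,4),crop(b['img'],240,180,95,95,4)]))
cv2.imwrite('pics/z2.png',np.hstack([crop(a['img'],260,90,110,80,3.5),crop(b['img'],185,90,110,80,3.5)]))
for n,c,pts in [('sc',ca,[(297,145),(300,125),(260,237),(223,222),(236,204),(260,197),(248,308),(304,112)]),('si',cb,[(232,163),(233,141),(290,227),(270,235),(262,217),(270,203),(341,268)])]:
    for u,v in pts: print(n,u,v,c[v,u].round(3))
E
```

```text
sc 297 145 [0.511 0.236 0.008]
sc 300 125 [0.529 0.206 0.136]
sc 260 237 [ 0.619 -0.168  0.025]
sc 223 222 [ 0.526 -0.219  0.089]
sc 236 204 [ 0.518 -0.144  0.085]
sc 260 197 [ 0.56  -0.079  0.08 ]
sc 248 308 [ 0.708 -0.361  0.002]
sc 304 112 [0.445 0.401 0.01 ]
si 232 163 [0.525 0.207 0.   ]
si 233 141 [0.531 0.2   0.125]
si 290 227 [ 0.618 -0.171  0.022]
si 270 235 [ 0.521 -0.22   0.091]
si 262 217 [ 0.522 -0.144  0.091]
si 270 203 [ 0.587 -0.056  0.031]
si 341 268 [ 0.721 -0.361 -0.002]
```

View pics/z1.png

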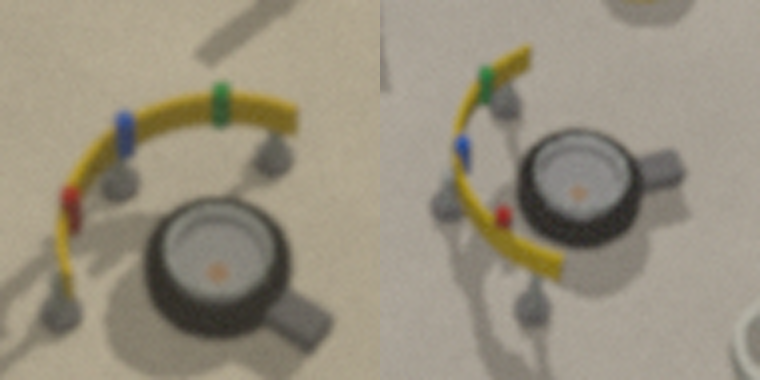

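View pics/z2.png

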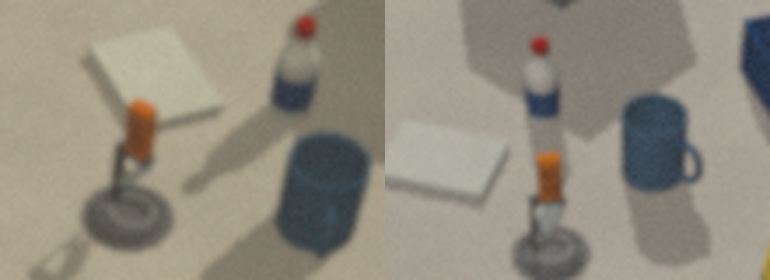

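```bash
python3 - <<'E'
from h import *
import pickle
P=[]
for n in ['scene0','side0']:
    c=pickle.load(open(n+'.pkl','rb')); w=cloud(c); hsv=cv2.cvtColor(c['img'],cv2.COLOR_BGR2HSV)
    H,S,V=[hsv[...,i].astype(int) for i in range(3)]
    xy=w[...,:2]
    reg=(np.linalg.norm(xy-[0.62,-0.17],axis=-1)<.16)
    for nm,m in [('red',((H<6)|(H>172))&(S>140)&(w[...,2]>.05)),('blue',(H>105)&(H<128)&(S>120)&(w[...,2]>.05)),('green',(H>45)&(H<85)&(S>90)&(w[...,2]>.05)),('yel',(H>18)&(H<32)&(S>140)&(w[...,2]>.045))]:
        q=w[m&reg]; print(n,nm,len(q),q.mean(0).round(4),q[:,2].min().round(3),q[:,2].max().round(3))
    q=w[reg&(w[...,2]>.02)&(w[...,2]<.06)&(np.linalg.norm(xy-[0.62,-0.17],axis=-1)<.075)]
    print('housing z pct',np.percentile(q[:,2],[5,20,50,80,95]).round(4),q.mean(0).round(4))
    o=w[(np.linalg.norm(xy-[.53,.205],axis=-1)<.06)&(H<20)&(S>130)&(w[...,2]>.07)]
    print('handle',len(o),o.mean(0).round(4),o.min(0).round(3),o.max(0).round(3))
    d=w[(np.linalg.norm(xy-[.53,.205],axis=-1)<.08)&(w[...,2]>.006)&(w[...,2]<.03)]
    print('dock',len(d),((d.min(0)+d.max(0))/2).round(4),d.min(0),d.max(0))
E
```

```text
scene0 red 9 [ 0.5225 -0.2176  0.098 ] 0.085 0.102
scene0 blue 4 [ 0.5153 -0.1405  0.0992] 0.098 0.1
scene0 green 25 [ 0.5596 -0.0792  0.0877] 0.067 0.101
scene0 yel 317 [ 0.544  -0.1161  0.0762] 0.056 0.09
housing z pct [0.0242 0.0271 0.0308 0.0351 0.0438] [ 0.6213 -0.1672  0.0316]
handle 97 [0.5275 0.2083 0.1277] [0.513 0.202 0.091] [0.539 0.22  0.153]
dock 208 [0.5333 0.2123 0.0169] [0.46583181 0.1434202  0.00601708] [0.60078507 0.28125991 0.02786218]
side0 red 8 [ 0.5234 -0.2178  0.0964] 0.091 0.099
side0 blue 6 [ 0.5171 -0.1425  0.0959] 0.093 0.098
side0 green 20 [ 0.5601 -0.0813  0.0871] 0.066 0.1
side0 yel 221 [ 0.5391 -0.1777  0.0761] 0.057 0.095
housing z pct [0.0228 0.0258 0.0288 0.0333 0.0419] [ 0.6194 -0.1694  0.03  ]
handle 71 [0.5282 0.2063 0.1266] [0.517 0.199 0.095] [0.54  0.22  0.152]
dock 76 [0.524  0.2084 0.0174] [0.48130133 0.17453787 0.00614576] [0.56663096 0.24221731 0.02861469]
```

```bash
cat >> h.py <<'E'
def plan(p,yaw,n=5,maxs=0.038,maxr=7.6,mono=True):
    """rows from the present pose towards p, yaw (tool pointing down), turn/shift spread evenly"""
    T=T_tool(); p=np.array(p,float); x=T[:3,3].copy(); R=T[:3,:3].copy()
    Rg=Ro.from_euler('xyz',[180,0,yaw],degrees=True).as_matrix()
    for k in range(60):
        d=R.T@(p-x); w=Ro.from_matrix(R.T@Rg).as_rotvec(degrees=True)
        N=max(np.abs(d).max()/maxs,np.linalg.norm(d)/.047,np.linalg.norm(w)/maxr)
        if N<0.02: break
        f=min(1,1/N); d=d*f; w=w*f
        if k<n: print([list((d/.04).round(2)),list((w/8).round(2))])
        x=x+R@d; R=R@Ro.from_rotvec(w,degrees=True).as_matrix()
    print('rows total',k)
def st():
    s=r.get_state(); print(s['time_s'],s['tcp_pos'].round(4),s['eef_rot'].round(2),s['contact_force'].round(2),s['joints'].round(1),s['gripper_width'].round(4))
E
python3 -c "
from h import *
plan([.465,.21,.245],0,20);st()"
```

```text
[[np.float64(0.89), np.float64(0.77), np.float64(-0.0)], [np.float64(0.0), np.float64(0.0), np.float64(-0.36)]]
[[np.float64(0.85), np.float64(0.81), np.float64(-0.0)], [np.float64(0.0), np.float64(0.0), np.float64(-0.36)]]
[[np.float64(0.81), np.float64(0.85), np.float64(-0.01)], [np.float64(0.0), np.float64(0.0), np.float64(-0.36)]]
[[np.float64(0.76), np.float64(0.89), np.float64(-0.01)], [np.float64(0.0), np.float64(0.0), np.float64(-0.36)]]
[[np.float64(0.72), np.float64(0.93), np.float64(-0.01)], [np.float64(0.0), np.float64(0.0), np.float64(-0.36)]]
[[np.float64(0.66), np.float64(0.95), np.float64(-0.01)], [np.float64(0.0), np.float64(0.0), np.float64(-0.35)]]
[[np.float64(0.59), np.float64(0.95), np.float64(-0.01)], [np.float64(0.0), np.float64(0.0), np.float64(-0.34)]]
[[np.float64(0.53), np.float64(0.95), np.float64(-0.01)], [np.float64(0.0), np.float64(0.0), np.float64(-0.33)]]
[[np.float64(0.47), np.float64(0.95), np.float64(-0.01)], [np.float64(0.0), np.float64(0.0), np.float64(-0.33)]]
[[np.float64(0.17), np.float64(0.38), np.float64(-0.0)], [np.float64(0.0), np.float64(0.0), np.float64(-0.13)]]
rows total 10Traceback (most recent call last):
  File "<string>", line 3, in <module>
    plan([.465,.21,.245],0,20);st()
                               ~~^^
  File "h.py", line 27, in st
    s=r.get_state(); print(s['time_s'],s['tcp_pos'].round(4),s['eef_rot'].round(2),s['contact_force'].round(2),s['joints'].round(1),s['gripper_width'].round(4))
                                                                                                                                    ^^^^^^^^^^^^^^^^^^^^^^^^
AttributeError: 'float' object has no attribute 'round'
```

Emit:
apply_moves(targets=[[[0.89,0.77,0],[0,0,-0.36],87],[[0.85,0.81,0],[0,0,-0.36],87],[[0.8,0.85,0],[0,0,-0.36],87],[[0.76,0.89,0],[0,0,-0.36],87],[[0.72,0.93,0],[0,0,-0.36],87]])

```text
time_s: 0.65
tcp_pos: [0.3905, 0.3861, 0.2393]
eef_rot: [179.7, 0.0, -11.0]
contact_force: [0.4, -0.0, 0.1]
gripper_width: 0.0872
```

```bash
sed -i "s/s\['gripper_width'\].round(4)/round(s['gripper_width'],4)/; s/print(\[list((d\/.04).round(2)),list((w\/8).round(2))\])/print([(d\/.04).round(2).tolist(),(w\/8).round(2).tolist()])/" h.py
python3 -c "
from h import *
st();plan([.465,.21,.245],0,10)"
```

```text
0.65 [0.3905 0.3861 0.2393] [ 1.7966e+02  5.0000e-02 -1.1000e+01] [ 0.36 -0.02  0.14] [ 65.1   9.1 -15.5   0.  -65.8  13.8] 0.0872
[[0.64, 0.95, -0.03], [0.01, 0.0, -0.33]]
[[0.58, 0.95, -0.03], [0.01, 0.0, -0.32]]
[[0.52, 0.95, -0.03], [0.01, 0.0, -0.31]]
[[0.47, 0.95, -0.03], [0.01, 0.0, -0.3]]
[[0.15, 0.35, -0.01], [0.0, 0.0, -0.11]]
rows total 5
```

Emit:
apply_moves(targets=[[[0.64,0.95,-0.05],[0,0,-0.33],87],[[0.58,0.95,-0.05],[0,0,-0.32],87],[[0.52,0.95,-0.03],[0,0,-0.31],87],[[0.47,0.95,-0.03],[0,0,-0.3],87],[[0.2,0.5,0],[0,0,-0.1],87]])

```text
time_s: 1.15
tcp_pos: [0.469, 0.1935, 0.2468]
eef_rot: [179.7, 0.1, 0.4]
contact_force: [0.3, 0.7, -0.8]
gripper_width: 0.0868
```

```bash
python3 -c "
from h import *
import pickle
c=cap('wrist');cv2.imwrite('pics/w1.png',c['img']);pickle.dump(c,open('w1.pkl','wb'));st();print(c['mount'].round(4))"
```

```text
1.2 [0.4692 0.192  0.2467] [1.7963e+02 1.5000e-01 3.7000e-01] [ 0.81 -2.57 -1.08] [ 44.6   4.6 -19.7   0.2 -66.   45.7] 0.0866
[[-1.000e-03  9.641e-01  2.654e-01  7.160e-02]
 [ 1.000e+00  1.000e-03  2.000e-04 -1.000e-04]
 [-0.000e+00  2.654e-01 -9.641e-01 -1.416e-01]
 [ 0.000e+00  0.000e+00  0.000e+00  1.000e+00]]
```

View pics/w1.png

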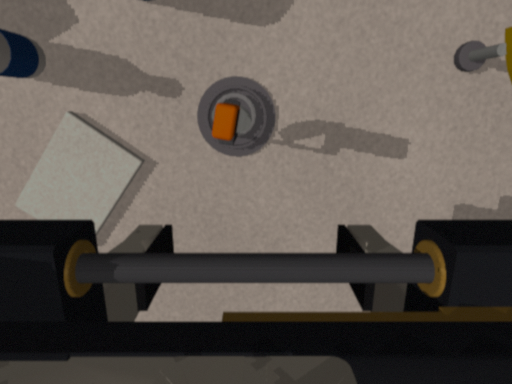

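```bash
python3 - <<'E'
from h import *
import pickle
c=pickle.load(open('w1.pkl','rb'));w=cloud(c)
i=c['img'][60:170,180:290]; cv2.imwrite('pics/z3.png',cv2.resize(i,None,fx=5,fy=5,interpolation=cv2.INTER_CUBIC))
hsv=cv2.cvtColor(c['img'],cv2.COLOR_BGR2HSV)
m=((hsv[...,0]<20)&(hsv[...,1]>150)); m[200:]=0; m[:80]=0; m[:,:180]=0;m[:,280:]=0
q=w[m];t=q[q[:,2]>np.nanmax(q[:,2])-.012];print(len(q),len(t),t.mean(0),np.percentile(q[:,2],[1,50,99]))
mm=m&(w[...,2]>np.nanmax(q[:,2])-.012)
# plane z=.150 pixel -> xy
def pix(u,v,z):
    d=np.array([(u-c['cx'])/c['fx'],-(v-c['cy'])/c['fy'],-1]);d=c['wc'][:3,:3]@d;o=c['wc'][:3,3];return (o+d*(z-o[2])/d[2])
ys,xs=np.nonzero(mm); P=np.array([pix(a,b,.150) for a,b in zip(xs,ys)])[:,:2].astype(np.float32)
rc=cv2.minAreaRect(P*1000);print(rc)
# dock rim pixels: depth .006-.013
for lo,hi,nm in [(.006,.02,'dock')]:
    sel=(w[...,2]>lo)&(w[...,2]<hi)&(np.linalg.norm(w[...,:2]-[.527,.207],axis=-1)<.07)
    p=w[sel][:,:2].astype(np.float32)*1000; print(nm,cv2.minEnclosingCircle(p),len(p))
E
```

```text
819 771 [0.52729902 0.2154851  0.14984569] [nan nan nan]
((527.2021484375, 215.51316833496094), (16.045368194580078, 25.696815490722656), 80.10316467285156)
dock ((523.9366455078125, 214.47206115722656), 35.76076126098633) 1004
```

View pics/z3.png

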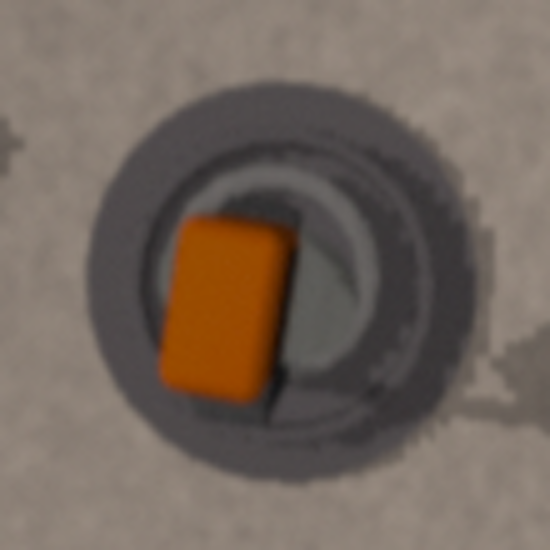

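Handle top measures 16.0 x 25.7 mm (should be 16 x 26) at (0.527, 0.2155), z 0.150, and its yaw is -10°. The spine lies on the -x side, so viewing direction x is at -10°. I'll go above it.

```bash
python3 -c "
from h import *
st();plan([.5272,.2155,.200],-10,10)"
```

```text
1.2 [0.4692 0.192  0.2467] [1.7963e+02 1.5000e-01 3.7000e-01] [ 0.81 -2.57 -1.08] [ 44.6   4.6 -19.7   0.2 -66.   45.7] 0.0866
[[0.88, -0.35, 0.7], [0.03, 0.01, 0.78]]
[[0.55, -0.29, 0.46], [0.02, 0.01, 0.52]]
rows total 2
```

Emit:
apply_moves(targets=[[[0.88,-0.37,0.5],[0,0,0.78],70],[[0.58,-0.25,0.4],[0,0,0.5],50],[[0,0,0],[0,0,0],50]])

```text
time_s: 1.5
tcp_pos: [0.5308, 0.2126, 0.2109]
eef_rot: [179.8, -0.0, -10.5]
contact_force: [0.3, -0.1, -0.4]
gripper_width: 0.0685
```

```bash
python3 -c "
from h import *
st();plan([.5272,.2155,.126],-10,10)"
```

```text
1.5 [0.5308 0.2126 0.2109] [ 1.7979e+02 -4.0000e-02 -1.0470e+01] [ 0.29 -0.11 -0.43] [ 41.5  12.3 -15.3   0.2 -62.5  37.9] 0.0685
[[-0.05, -0.03, 0.95], [0.01, -0.0, -0.03]]
[[-0.05, -0.03, 0.95], [0.01, -0.0, -0.03]]
[[-0.01, -0.01, 0.22], [0.0, -0.0, -0.01]]
rows total 3
```

Emit:
apply_moves(targets=[[[-0.1,-0.07,0.6],[0,0,-0.06],50],[[0,0,0.6],[0,0,0],50],[[0,0,0.5],[0,0,0],50],[[0,0,0.3],[0,0,0],50],[[0,0,0],[0,0,0],50]], squeeze=25)

```text
time_s: 2.0
tcp_pos: [0.527, 0.2157, 0.1283]
eef_rot: [179.8, -0.0, -9.9]
contact_force: [-0.1, -0.8, -0.3]
gripper_width: 0.0499
```

```bash
python3 -c "
from h import *
import pickle
st();plan([.5272,.2155,.126],-10,10)
c=cap('wrist');cv2.imwrite('pics/w2.png',c['img'])"
```

```text
2.0 [0.527  0.2157 0.1283] [ 1.7975e+02 -2.0000e-02 -9.9100e+00] [-0.13 -0.75 -0.31] [ 42.1  16.6 -21.5   0.2 -52.   37.9] 0.0499
[[0.01, 0.0, 0.06], [0.03, -0.0, 0.01]]
rows total 1
```

View pics/w2.png

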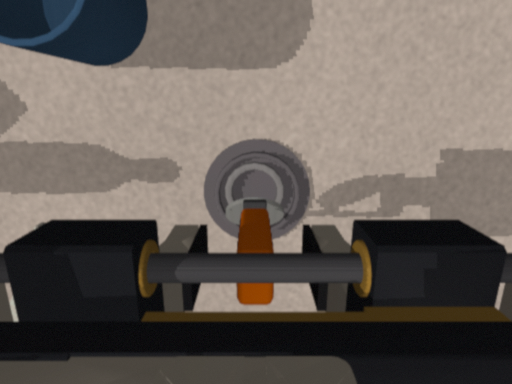

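The handle at column 255 is centred between the pads (207 and 303), so I'll close on it.

Emit:
apply_moves(targets=[[[0,0,0],[0,0,0],0],[[0,0,0],[0,0,0],0],[[0,0,0],[0,0,0],0],[[0,0,0],[0,0,0],0],[[0,0,0],[0,0,0],0]], squeeze=25)

```text
time_s: 2.55
tcp_pos: [0.5292, 0.2174, 0.1335]
eef_rot: [-179.9, -0.3, -9.8]
contact_force: [-1.1, -1.7, 0.6]
gripper_width: 0.0157
```

Emit:
apply_moves(targets=[[[0,0,-0.3],[0,0,0],0],[[0,0,-0.6],[0,0,0],0],[[0,0,-0.7],[0,0,0],0],[[0,0,-0.7],[0,0,0],0],[[0,0,-0.3],[0,0,0],0]], squeeze=30)

```text
time_s: 3.05
tcp_pos: [0.5272, 0.2161, 0.242]
eef_rot: [179.8, -0.1, -9.9]
contact_force: [0.8, 0.2, -0.8]
gripper_width: 0.0158
```

```bash
python3 -c "
from h import *
import pickle
st()
for n in ['wrist','scene','side']:
    c=cap(n);cv2.imwrite('pics/%s3.png'%n,c['img']);pickle.dump(c,open(n+'3.pkl','wb'))
a=cv2.imread('pics/scene3.png')[60:180,230:350];b=cv2.imread('pics/side3.png')[90:210,170:290]
cv2.imwrite('pics/z4.png',cv2.resize(np.hstack([a,b]),None,fx=3.3,fy=3.3,interpolation=cv2.INTER_CUBIC));st()"
```

```text
3.05 [0.5272 0.2161 0.242 ] [ 1.7984e+02 -1.4000e-01 -9.8700e+00] [ 0.8   0.19 -0.83] [ 42.1  10.7 -13.1   0.2 -66.2  37.9] 0.0158
3.2 [0.5265 0.2159 0.2394] [ 1.798e+02 -4.000e-02 -9.890e+00] [-0.25  0.17 -1.  ] [ 42.1  10.8 -13.3   0.2 -66.   37.9] 0.0159
```

View pics/wrist3.png

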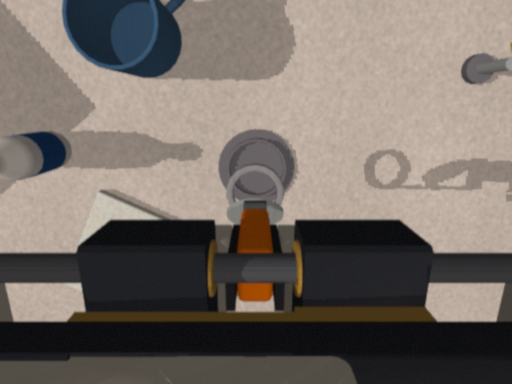

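View pics/z4.png

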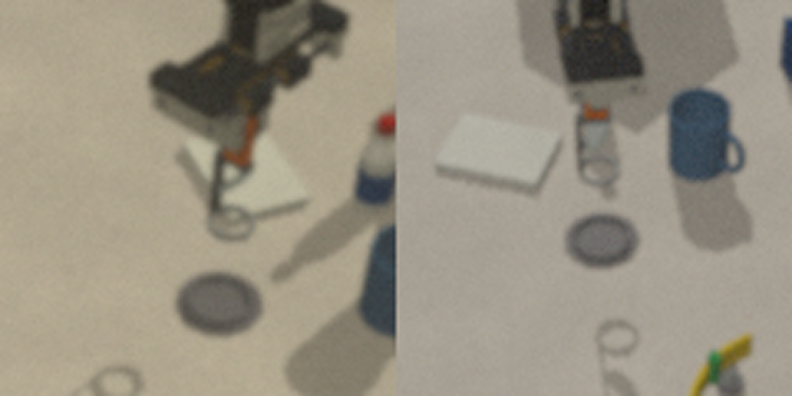

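```bash
python3 -c "
from h import *
import pickle
plan([.545,-.15,.30],-10,20)
c=pickle.load(open('wrist3.pkl','rb'));z=c['z_map'];v,u=np.mgrid[:384,:512]
p=np.stack([(u-c['cx'])/c['fx']*z,-(v-c['cy'])/c['fy']*z,-z],-1)@c['mount'][:3,:3].T+c['mount'][:3,3]
cv2.imwrite('pics/z5.png',cv2.resize(c['img'][150:310,200:310],None,fx=3.5,fy=3.5,interpolation=cv2.INTER_CUBIC))
m=(z>0)&(p[...,2]>.1)&(p[...,2]<.14)&(np.abs(p[...,0])<.05)&(np.abs(p[...,1])<.05)
q=p[m];print(len(q),q.min(0),q.max(0),q.mean(0));print(cv2.minEnclosingCircle((q[:,:2]*1000).astype(np.float32)));print(np.percentile(q[:,2],[2,10,50,90,98]))
"
```

```text
[[0.22, 0.95, -0.16], [0.0, -0.0, 0.0]]
[[0.22, 0.95, -0.16], [0.0, -0.0, 0.0]]
[[0.22, 0.95, -0.16], [0.0, -0.0, 0.0]]
[[0.22, 0.95, -0.16], [0.0, -0.0, 0.0]]
[[0.22, 0.95, -0.16], [0.0, -0.0, 0.0]]
[[0.22, 0.95, -0.16], [0.0, -0.0, 0.0]]
[[0.22, 0.95, -0.16], [0.0, -0.0, 0.0]]
[[0.22, 0.95, -0.16], [0.0, -0.0, 0.0]]
[[0.22, 0.95, -0.16], [0.0, -0.0, 0.0]]
[[0.09, 0.38, -0.07], [0.0, -0.0, 0.0]]
rows total 10
755 [-0.01319504 -0.0247883   0.11986699] [0.02250697 0.02437621 0.12836045] [ 0.00814588 -0.00021713  0.1224787 ]
((-2.2230587005615234, -0.07619930803775787), 24.922677993774414)
[0.12075343 0.12129091 0.12221655 0.12384828 0.1262447 ]
```

View pics/z5.png

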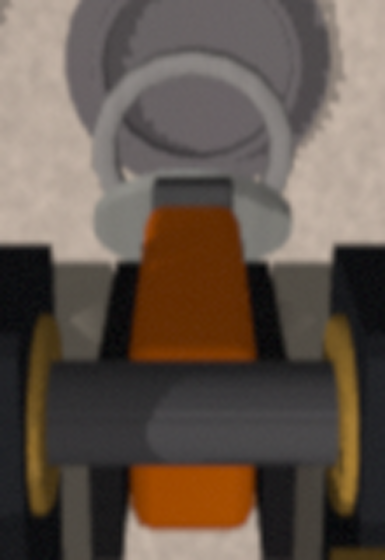

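The foot ring's radius fits at 24.9 mm (25 given). In the tool frame the mirror's origin is at about (-2, 0, 129) mm, and the mirror hangs upright. On to a viewing pose by the station.

Emit:
apply_moves(targets=[[[0.2,0.5,-0.3],[0,0,0],0],[[0.2,0.9,-0.3],[0,0,0],0],[[0.2,0.9,-0.3],[0,0,0],0],[[0.2,0.9,-0.3],[0,0,0],0],[[0.2,0.9,-0.2],[0,0,0],0]])

```text
time_s: 3.7
tcp_pos: [0.5346, 0.0453, 0.2902]
eef_rot: [179.4, 0.6, -9.6]
contact_force: [0.6, -0.2, -2.6]
gripper_width: 0.0158
```

Emit:
apply_moves(targets=[[[0.2,0.9,0],[0,0,0],0],[[0.2,0.9,0],[0,0,0],0],[[0.2,0.9,0],[0,0,0],0],[[0.2,0.9,0],[0,0,0],0],[[0.1,0.5,0],[0,0,0],0]])

```text
time_s: 4.2
tcp_pos: [0.5396, -0.1305, 0.2867]
eef_rot: [179.3, 1.1, -9.6]
contact_force: [0.5, 0.6, -1.1]
gripper_width: 0.0159
```

Emit:
apply_moves(targets=[[[0,0,0],[0,0,0],0],[[0,0,0],[0,0,0],0]])

```text
time_s: 4.4
tcp_pos: [0.538, -0.1332, 0.2837]
eef_rot: [179.3, 1.3, -9.9]
contact_force: [0.8, -0.2, -1.0]
gripper_width: 0.0159
```

```bash
python3 -c "
from h import *
import pickle
for n in ['wrist']:
    c=cap(n);cv2.imwrite('pics/%s4.png'%n,c['img']);pickle.dump(c,open(n+'4.pkl','wb'))
st()"
```

```text
4.45 [ 0.538  -0.1328  0.2837] [179.29   1.36  -9.84] [ 0.41  0.21 -0.66] [  6.6   8.6 -10.3   0.3 -72.6  73.5] 0.0159
```

View pics/wrist4.png

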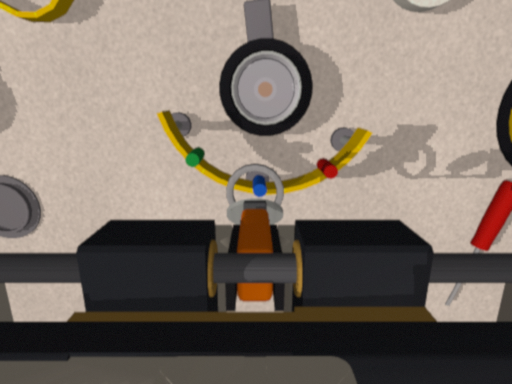

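The view shows the station at (266,87) with the lens at (265,88), and the red stud at (327,168), blue (260,186), green (195,157).

```bash
python3 - <<'E'
from h import *
import pickle
c=pickle.load(open('wrist4.pkl','rb'));w=cloud(c);z=c['z_map']
cv2.imwrite('pics/z6.png',cv2.resize(c['img'][30:210,150:380],None,fx=3.3,fy=3.3,interpolation=cv2.INTER_CUBIC))
def pix(u,v,z):
    d=np.array([(u-c['cx'])/c['fx'],-(v-c['cy'])/c['fy'],-1]);d=c['wc'][:3,:3]@d;o=c['wc'][:3,3];return (o+d*(z-o[2])/d[2])
hsv=cv2.cvtColor(c['img'],cv2.COLOR_BGR2HSV);H,S,V=[hsv[...,i].astype(int) for i in range(3)]
m=((H<7)|(H>172))&(S>150); m[:130]=0;m[200:]=0;m[:,:300]=0;m[:,350:]=0
q=w[m];print('red',len(q),np.nanmean(q,0),np.nanpercentile(q[:,2],[2,20,50,80,98]))
top=w[m&(w[...,2]>np.nanpercentile(q[:,2],98)-.006)];print('top',len(top),top.mean(0))
ys=(H>18)&(H<32)&(S>150);ys[:105]=0;ys[220:]=0;ys[:,:150]=0;ys[:,375:]=0
q=w[ys];t=q[q[:,2]>.07];print('band',np.nanpercentile(q[:,2],[5,50,95]))
from scipy.optimize import least_squares
t=t[t[:,2]>np.percentile(t[:,2],95)-.008]
f=least_squares(lambda a:np.hypot(t[:,0]-a[0],t[:,1]-a[1])-a[2],[.62,-.17,.117],loss='soft_l1',f_scale=.002).x;print('arc',f,len(t))
# housing black rim
k=(V<60);k[:30]=0;k[145:]=0;k[:,:200]=0;k[:,330:]=0
q=w[k&(w[...,2]>.018)];print('black z',np.percentile(q[:,2],[5,25,50,75,95]))
cn=max(cv2.findContours(k.astype(np.uint8),cv2.RETR_EXTERNAL,cv2.CHAIN_APPROX_NONE)[0],key=len)[:,0]
zt=np.percentile(q[:,2],75)
for zz in [zt]:
    P=np.array([pix(a,b,zz) for a,b in cn])
    f=least_squares(lambda a:np.hypot(P[:,0]-a[0],P[:,1]-a[1])-a[2],[.62,-.17,.055],loss='soft_l1',f_scale=.001).x;print('housing',zz,f)
for nm,u,v in [('floor',250,75),('floor',280,100),('lens',265,88),('rim',232,87)]: print(nm,w[v-2:v+3,u-2:u+3].reshape(-1,3).mean(0))
n=w[(np.hypot(w[...,0]-f[0],w[...,1]-f[1])<.031)];print('floor z',np.percentile(n[:,2],[5,50,95]))
n=w[(np.abs(np.hypot(w[...,0]-f[0],w[...,1]-f[1])-.0385)<.002)];print('collar rim z',np.percentile(n[:,2],[5,50,95]))
tb=w[60:110,60:130];print('table',np.nanmedian(tb[...,2]))
E
```

```text
red 239 [ 0.52460601 -0.21114216  0.09176497] [0.06589088 0.0814854  0.09825576 0.09941331 0.1003    ]
top 150 [ 0.52312078 -0.21241855  0.09881769]
band [0.05961177 0.08326615 0.08695501]
arc [ 0.62346095 -0.16551731  0.11601683] 1432
black z [0.03045321 0.03134445 0.03191105 0.03249014 0.03321823]
housing 0.03249013925566269 [ 0.61559354 -0.16278559  0.05293068]
floor [ 0.63354609 -0.1475499   0.02785327]
floor [ 0.5998891  -0.17772301  0.02818631]
lens [ 0.61634742 -0.16237976  0.0280808 ]
rim [ 0.62387606 -0.12475808  0.03561943]
floor z [0.02661444 0.0279095  0.02927683]
collar rim z [0.04259567 0.04399474 0.35279448]
table 0.0002574400738915017
```

View pics/z6.png

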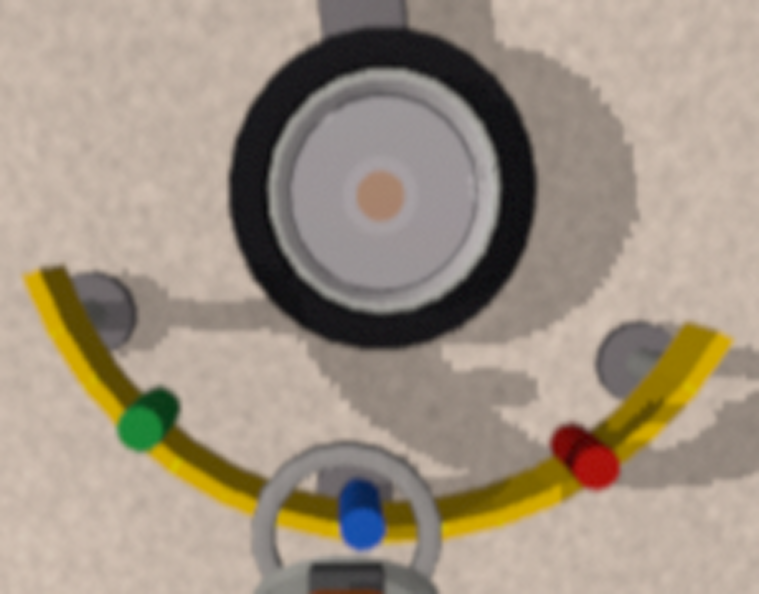

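Heights agree: the housing is 2 mm up, the floor at 0.028 and the stud top at 0.099. Red lies at -152° seen from the lens. I'll move above the collar and turn there.

```bash
python3 -c "
from h import *
plan([.6145,-.1635,.285],-152,20)"
```

```text
[[0.11, 0.02, -0.0], [0.01, -0.0, 0.95]]
[[0.11, 0.01, -0.0], [0.01, -0.0, 0.95]]
[[0.11, -0.01, -0.0], [0.01, -0.0, 0.95]]
[[0.11, -0.02, -0.0], [0.01, -0.0, 0.95]]
[[0.1, -0.03, -0.0], [0.01, -0.0, 0.95]]
[[0.1, -0.05, -0.0], [0.01, -0.0, 0.95]]
[[0.09, -0.06, -0.0], [0.01, -0.0, 0.95]]
[[0.08, -0.07, -0.0], [0.01, -0.0, 0.95]]
[[0.07, -0.08, -0.0], [0.01, -0.0, 0.95]]
[[0.06, -0.09, -0.0], [0.01, -0.0, 0.95]]
[[0.05, -0.1, -0.0], [0.01, -0.0, 0.95]]
[[0.03, -0.1, -0.0], [0.01, -0.0, 0.95]]
[[0.02, -0.11, -0.0], [0.01, -0.0, 0.95]]
[[0.01, -0.11, -0.0], [0.01, -0.0, 0.95]]
[[-0.01, -0.11, -0.0], [0.01, -0.0, 0.95]]
[[-0.02, -0.11, -0.0], [0.01, -0.0, 0.95]]
[[-0.04, -0.1, -0.0], [0.01, -0.0, 0.95]]
[[-0.05, -0.1, -0.0], [0.01, -0.0, 0.95]]
[[-0.04, -0.06, -0.0], [0.01, -0.0, 0.67]]
rows total 19
```

Emit:
apply_moves(targets=[[[0.5,0.1,-0.1],[0,0,0.8],0],[[0.5,0.08,-0.1],[0,0,0.9],0],[[0.4,0,0],[0,0,0.9],0],[[0.3,-0.1,0],[0,0,0.9],0],[[0,0,0],[0,0,0.9],0]])

```text
time_s: 4.95
tcp_pos: [0.6043, -0.153, 0.2884]
eef_rot: [178.6, 0.8, -45.9]
contact_force: [-0.5, 0.0, -1.2]
gripper_width: 0.0157
```

Emit:
apply_moves(targets=[[[0,0,0],[0,0,0.9],0],[[0,0,0],[0,0,0.9],0],[[0,0,0],[0,0,0.9],0],[[0,0,0],[0,0,0.9],0],[[0,0,0],[0,0,0.9],0]])

```text
time_s: 5.45
tcp_pos: [0.6049, -0.1461, 0.2851]
eef_rot: [178.1, -0.1, -83.0]
contact_force: [0.2, -0.2, -1.2]
gripper_width: 0.0154
```

Emit:
apply_moves(targets=[[[0,0,0],[0,0,0.9],0],[[0,0,0],[0,0,0.9],0],[[0,0,0],[0,0,0.9],0],[[0,0,0],[0,0,0.9],0],[[0,0,0],[0,0,0.9],0]])

```text
time_s: 5.95
tcp_pos: [0.6049, -0.1388, 0.2827]
eef_rot: [178.4, -1.3, -120.1]
contact_force: [-0.3, -0.4, -0.9]
gripper_width: 0.016
```

```bash
python3 -c "
from h import *
st();plan([.6145,-.1635,.26],-152,20)"
```

```text
5.95 [ 0.6049 -0.1388  0.2827] [ 178.35   -1.32 -120.06] [-0.26 -0.37 -0.94] [  5.2  15.4  -1.6   0.1 -75.1 -35.3] 0.016
[[0.1, -0.13, 0.13], [0.04, -0.05, 0.95]]
[[0.08, -0.14, 0.13], [0.04, -0.05, 0.95]]
[[0.06, -0.15, 0.13], [0.04, -0.05, 0.95]]
[[0.04, -0.15, 0.13], [0.04, -0.05, 0.95]]
[[0.0, -0.03, 0.03], [0.01, -0.01, 0.2]]
rows total 5
```

Emit:
apply_moves(targets=[[[0.1,-0.13,0.1],[0.05,-0.06,0.95],0],[[0.08,-0.14,0.1],[0.05,-0.06,0.95],0],[[0.06,-0.16,0.1],[0.05,-0.06,0.95],0],[[0.04,-0.16,0.1],[0.04,-0.05,0.95],0],[[0,-0.08,0],[0.02,-0.02,0.3],0]])

```text
time_s: 6.45
tcp_pos: [0.6168, -0.159, 0.2638]
eef_rot: [-179.7, 0.3, -154.0]
contact_force: [-0.1, -1.2, -1.5]
gripper_width: 0.016
```

Emit:
apply_moves(targets=[[[0,0,0],[0,0,0],0],[[0,0,0],[0,0,0],0]])

```text
time_s: 6.65
tcp_pos: [0.6167, -0.1569, 0.2629]
eef_rot: [-179.8, 0.3, -153.8]
contact_force: [0.3, -0.3, -1.8]
gripper_width: 0.0159
```

```bash
python3 -c "
from h import *
import pickle
for n in ['wrist']:
    c=cap(n);cv2.imwrite('pics/%s5.png'%n,c['img']);pickle.dump(c,open(n+'5.pkl','wb'))
st();plan([.6145,-.1635,.26],-152,20)"
```

```text
6.7 [ 0.6167 -0.1569  0.2629] [-179.8     0.26 -153.8 ] [-0.21  0.43 -1.04] [  3.3  16.1  -3.2   0.1 -70.4 -67.1] 0.016
[[0.12, -0.12, 0.07], [-0.03, 0.03, -0.22]]
rows total 1
```

View pics/wrist5.png

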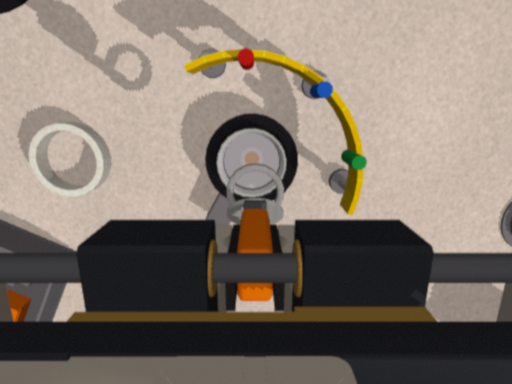

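Red (247,58) is almost straight up the picture from the lens (252,159). Now to measure again from here.

```bash
cat > meas.py <<'E'
from h import *
import pickle,sys
from scipy.optimize import least_squares
def run(name,box_red,box_h):
    c=pickle.load(open(name,'rb'));w=cloud(c)
    def pix(u,v,z):
        d=np.array([(u-c['cx'])/c['fx'],-(v-c['cy'])/c['fy'],-1]);d=c['wc'][:3,:3]@d;o=c['wc'][:3,3];return (o+d*(z-o[2])/d[2])
    hsv=cv2.cvtColor(c['img'],cv2.COLOR_BGR2HSV);H,S,V=[hsv[...,i].astype(int) for i in range(3)]
    def box(m,b):
        k=np.zeros_like(m);k[b[1]:b[3],b[0]:b[2]]=1;return m&k
    m=box(((H<7)|(H>172))&(S>150),box_red);q=w[m]
    top=w[m&(w[...,2]>np.nanpercentile(q[:,2],98)-.004)];rd=(top.min(0)+top.max(0))/2;print('red top',top.mean(0),rd,len(top))
    k=box(V<60,box_h)
    cn=max(cv2.findContours(k.astype(np.uint8),cv2.RETR_EXTERNAL,cv2.CHAIN_APPROX_NONE)[0],key=len)[:,0]
    P=np.array([pix(a,b,.032) for a,b in cn])
    f=least_squares(lambda a:np.hypot(P[:,0]-a[0],P[:,1]-a[1])-a[2],[.616,-.163,.055],loss='soft_l1',f_scale=.001).x;print('housing',f)
    # ring in tool
    z=c['z_map'];v,u=np.mgrid[:384,:512]
    p=np.stack([(u-c['cx'])/c['fx']*z,-(v-c['cy'])/c['fy']*z,-z],-1)@c['mount'][:3,:3].T+c['mount'][:3,3]
    mm=(z>0)&(p[...,2]>.118)&(p[...,2]<.13)&(np.abs(p[...,0])<.05)&(np.abs(p[...,1])<.05)
    q=p[mm];print('ring',cv2.minEnclosingCircle((q[:,:2]*1000).astype(np.float32)),np.median(q[:,2]),len(q))
    return c,w,pix,rd,f
E
python3 - <<'E'
from meas import *
c,w,pix,rd,f=run('wrist5.pkl',(225,40,270,80),(195,105,305,180))
print('lens',pix(252,159,.028))
l=pix(252,159,.028)[:2]
for o in (f[:2],l):
    d=rd[:2]-o; print(np.hypot(*d),np.degrees(np.arctan2(d[1],d[0])))
cv2.imwrite('pics/z7.png',cv2.resize(c['img'][40:230,190:320],None,fx=3.1,fy=3.1,interpolation=cv2.INTER_CUBIC))
E
```

```text
red top [ 0.52226252 -0.21305136  0.0989097 ] [ 0.5220721  -0.2127841   0.09873943] 201
housing [ 0.61257779 -0.16421943  0.04992119]
ring ((-2.404467821121216, 0.11020375043153763), 24.864755630493164) 0.12240349812979268 749
lens [ 0.61305716 -0.16295501  0.028     ]
0.10271225817017007 -151.78232864121827
0.10373629550781362 -151.292140594294
```

View pics/z7.png

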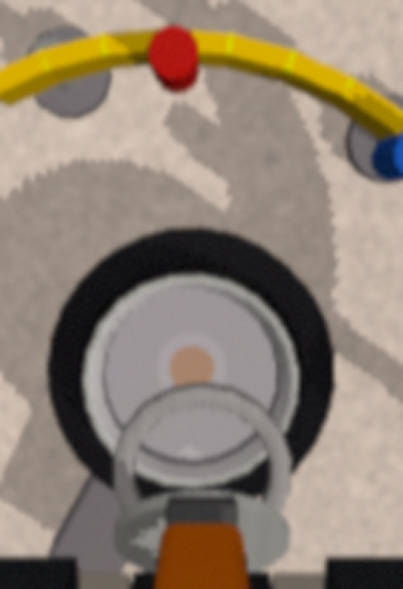

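Emit:
apply_moves(targets=[[[0.13,-0.12,0.3],[-0.02,0.02,-0.24],0],[[0,0,0.4],[0,0,0],0],[[0,0,0.4],[0,0,0],0],[[0,0,0.3],[0,0,0],0],[[0,0,0],[0,0,0],0]])

```text
time_s: 7.2
tcp_pos: [0.6151, -0.1612, 0.2062]
eef_rot: [-179.9, 0.2, -151.3]
contact_force: [0.7, -0.2, -1.8]
gripper_width: 0.016
```

```bash
python3 -c "
from h import *
st();plan([.614,-.1637,.185],-152,20)"
```

```text
7.2 [ 0.6151 -0.1612  0.2062] [-179.92    0.19 -151.29] [ 0.7  -0.22 -1.84] [  2.9  18.2  -7.7  -0.  -63.8 -64.2] 0.016
[[0.06, -0.04, 0.53], [-0.01, 0.02, 0.09]]
rows total 1
```

Emit:
apply_moves(targets=[[[0.08,-0.05,0.3],[0,0.02,0.09],0],[[0,0,0.2],[0,0,0],0],[[0,0,0],[0,0,0],0]])

```text
time_s: 7.5
tcp_pos: [0.6139, -0.1644, 0.1858]
eef_rot: [-179.9, 0.1, -152.0]
contact_force: [0.1, -0.8, -0.1]
gripper_width: 0.0158
```

```bash
python3 -c "
from h import *
import pickle
for n in ['wrist','scene','side']:
    c=cap(n);cv2.imwrite('pics/%s6.png'%n,c['img']);pickle.dump(c,open(n+'6.pkl','wb'))
a=cv2.imread('pics/scene6.png')[150:270,195:315];b=cv2.imread('pics/side6.png')[150:270,225:345];d=cv2.imread('pics/wrist6.png')[0:240,150:390]
cv2.imwrite('pics/z8.png',np.hstack([cv2.resize(a,(265,265)),cv2.resize(b,(265,265)),cv2.resize(d,(265,265))]))
cv2.imwrite('pics/z9.png',cv2.resize(d,None,fx=2.4,fy=2.4,interpolation=cv2.INTER_CUBIC))
st();plan([.614,-.1637,.175],-152,20)"
```

```text
7.65 [ 0.6145 -0.1645  0.1872] [-1.7980e+02  1.7000e-01 -1.5198e+02] [ 0.17  0.32 -0.85] [  2.6  19.1  -9.2   0.1 -61.5 -64.7] 0.0157
[[0.0, 0.03, 0.3], [-0.02, 0.02, 0.0]]
rows total 1
```

View pics/z8.png

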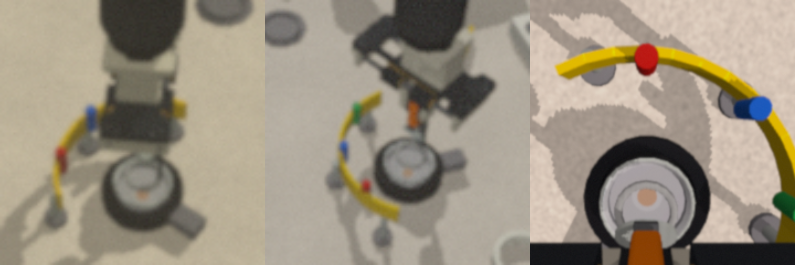

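View pics/z9.png

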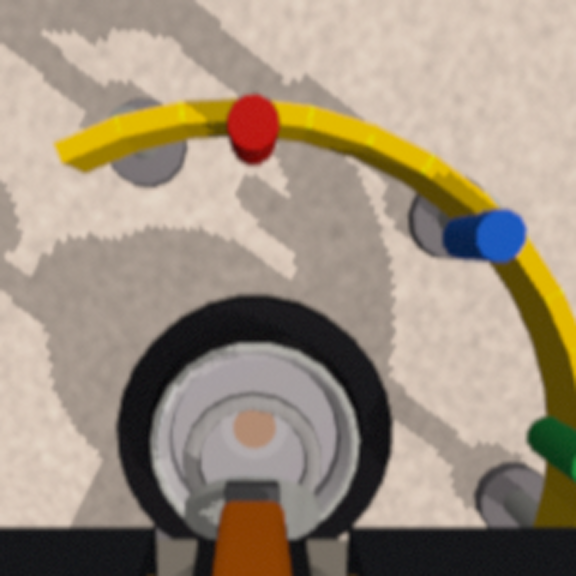

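In the crop the ring (middle column 253), housing (254) and red stud (253) line up. Lowering into the collar.

Emit:
apply_moves(targets=[[[0,0.02,0.2],[0,0,0],0],[[0,0,0.2],[0,0,0],0],[[0,0,0.15],[0,0,0],0],[[0,0,0.1],[0,0,0],0]])

```text
time_s: 8.05
tcp_pos: [0.6151, -0.1638, 0.1607]
eef_rot: [-179.7, 0.3, -152.0]
contact_force: [0.7, 0.3, -1.6]
gripper_width: 0.0159
```

Emit:
apply_moves(targets=[[[0,0,0],[0,0,0],0]])

```text
time_s: 8.15
tcp_pos: [0.6147, -0.1638, 0.1597]
eef_rot: [-179.8, 0.2, -152.0]
contact_force: [-0.3, 0.0, -1.6]
gripper_width: 0.0159
```

Emit:
apply_moves(targets=[[[0,0,0.1],[0,0,0],0],[[0,0,0.1],[0,0,0],0]])

```text
time_s: 8.35
tcp_pos: [0.6153, -0.164, 0.1522]
eef_rot: [-179.7, 0.3, -152.0]
contact_force: [-1.7, 0.9, 3.3]
gripper_width: 0.0158
```

Emit:
apply_moves(targets=[[[0,0,0.1],[0,0,0],0],[[0,0,0.07],[0,0,0],0]])

```text
time_s: 8.55
tcp_pos: [0.6153, -0.164, 0.1457]
eef_rot: [-179.7, 0.3, -151.9]
contact_force: [-1.9, 0.5, 4.2]
gripper_width: 0.0161
```

```bash
python3 -c "
from h import *
import pickle
st()
c=cap('wrist');cv2.imwrite('pics/wrist7.png',c['img']);pickle.dump(c,open('wrist7.pkl','wb'))
cv2.imwrite('pics/z10.png',cv2.resize(c['img'][0:240,150:390],None,fx=2.4,fy=2.4,interpolation=cv2.INTER_CUBIC));st()"
```

```text
8.55 [ 0.6153 -0.164   0.1457] [-179.69    0.31 -151.95] [-1.93  0.53  4.16] [  2.7  21.1 -12.2   0.2 -56.4 -64.7] 0.0161
8.6 [ 0.6153 -0.1639  0.1453] [-179.7     0.3  -151.95] [-0.68  0.65  3.85] [  2.7  21.1 -12.2   0.2 -56.3 -64.7] 0.0159
```

View pics/z10.png

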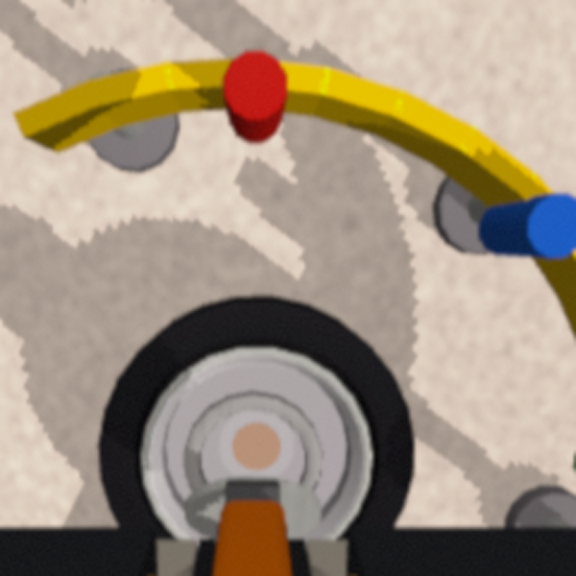

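The foot stands inside the collar: ring columns 187–322 within floor columns 165–348. Net force is about 5.5 N at about 11 mm. I'll press on in small steps to feel the stop.

Emit:
apply_moves(targets=[[[0,0,0.03],[0,0,0],0]])

```text
time_s: 8.7
tcp_pos: [0.6153, -0.1639, 0.1444]
eef_rot: [-179.7, 0.3, -151.9]
contact_force: [-0.9, 0.2, 5.5]
gripper_width: 0.0158
```

Emit:
apply_moves(targets=[[[0,0,0.03],[0,0,0],0]])

```text
time_s: 8.8
tcp_pos: [0.6155, -0.164, 0.1438]
eef_rot: [-179.7, 0.3, -151.9]
contact_force: [-2.5, 2.5, 9.6]
gripper_width: 0.0159
```

Emit:
apply_moves(targets=[[[0,0,0.03],[0,0,0],0]])

```text
time_s: 8.9
tcp_pos: [0.6158, -0.1639, 0.1435]
eef_rot: [-179.6, 0.4, -151.9]
contact_force: [-3.5, 2.6, 12.4]
gripper_width: 0.016
```

The stop is felt: force rose from 5.5 to 12.4 N within 1 mm. I'll hold there and check that it's still and aimed.

Emit:
apply_moves(targets=[[[0,0,0.01],[0,0,0],0],[[0,0,0.01],[0,0,0],0],[[0,0,0.01],[0,0,0],0]])

```text
time_s: 9.2
tcp_pos: [0.6155, -0.1638, 0.1442]
eef_rot: [-179.6, 0.4, -151.9]
contact_force: [-1.8, 1.0, 5.6]
gripper_width: 0.0159
```

```bash
python3 -c "
from meas import *
for k in range(4):
    c=cap('wrist' if k<2 else ('scene','side')[k-2]);pickle.dump(c,open('f%d.pkl'%k,'wb'));st()
c,w,pix,rd,f=run('f1.pkl',(230,10,275,62),(185,115,330,200))
cv2.imwrite('pics/z11.png',cv2.resize(c['img'][0:240,150:390],None,fx=2.4,fy=2.4,interpolation=cv2.INTER_CUBIC))
T=T_tool();o=T[:3,3]+T[:3,:3]@[-.0023,0,.074];print('stud in mirror axes',T[:3,:3].T@(np.r_[rd[:2],.071]-o),'mirror xy',o)
a=pickle.load(open('f2.pkl','rb'))['img'][150:270,195:315];b=pickle.load(open('f3.pkl','rb'))['img'][150:270,225:345]
cv2.imwrite('pics/z12.png',cv2.resize(np.hstack([a,b]),None,fx=3.3,fy=3.3,interpolation=cv2.INTER_CUBIC))
n=w[(np.abs(np.hypot(w[...,0]-.616,w[...,1]+.1626)-.0385)<.0015)];n=n[n[:,2]<.06];print('collar rim z',np.percentile(n[:,2],[5,50,95]))
n=w[(np.abs(np.hypot(w[...,0]-.616,w[...,1]+.1626)-.048)<.002)];n=n[n[:,2]<.06];print('housing rim z',np.percentile(n[:,2],[5,50,95]))
"
```

```text
9.25 [ 0.6155 -0.1638  0.1442] [-179.61    0.38 -151.88] [-2.3   1.59  5.01] [  2.7  21.1 -12.4   0.2 -56.  -64.7] 0.0157
9.3 [ 0.6155 -0.1638  0.1442] [-179.61    0.38 -151.88] [-2.34  1.61  5.65] [  2.7  21.1 -12.4   0.2 -56.  -64.7] 0.016
9.35 [ 0.6155 -0.1638  0.1442] [-179.61    0.39 -151.89] [-2.01  1.58  6.93] [  2.7  21.1 -12.4   0.2 -56.  -64.7] 0.0158
9.4 [ 0.6155 -0.1638  0.1442] [-179.61    0.39 -151.88] [-3.29  0.37  5.47] [  2.7  21.1 -12.4   0.2 -56.  -64.7] 0.0159
red top [ 0.5222852  -0.21303319  0.09902755] [ 0.52215458 -0.21281806  0.09887902] 610
housing [ 0.61128903 -0.16519773  0.04921552]
ring ((8.72531509399414, 2.166429281234741), 48.7824592590332) 0.12840777878409934 3884
stud in mirror axes [ 0.10824837  0.00125072 -0.0014846 ] mirror xy [ 0.61823006 -0.16291393  0.07025439]
collar rim z [0.01457025 0.03109186 0.0324174 ]
housing rim z [0.03092252 0.0319874  0.03316721]
```

View pics/z11.png

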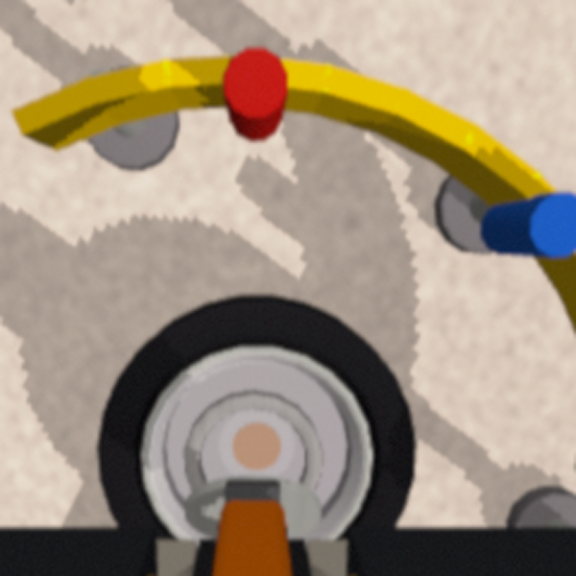

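View pics/z12.png

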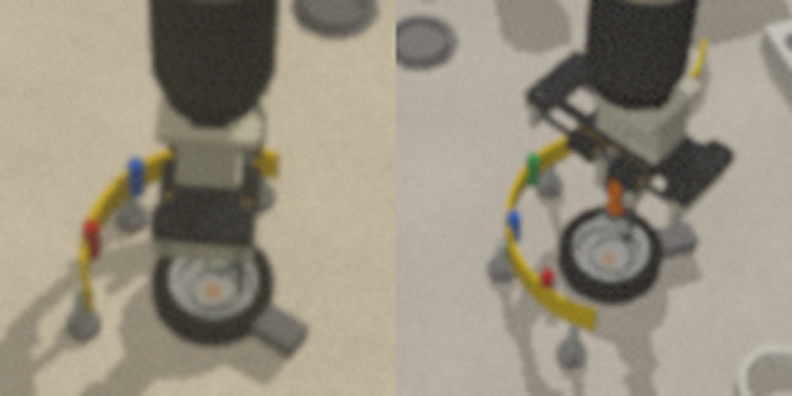

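Emit:
apply_moves(targets=[[[0,0,0.04],[0,0,0],0]])

```text
time_s: 9.5
tcp_pos: [0.6157, -0.1638, 0.1435]
eef_rot: [-179.6, 0.4, -151.9]
contact_force: [-2.7, 1.5, 11.4]
gripper_width: 0.0158
```

```bash
python3 -c "
from h import *
for k in range(4): st(); r.capture('wrist')
s=r.get_state();print(s['qd'].round(3))"
```

```text
9.5 [ 0.6157 -0.1638  0.1435] [-179.58    0.42 -151.87] [-2.73  1.48 11.39] [  2.7  21.1 -12.4   0.2 -55.9 -64.7] 0.0158
9.55 [ 0.6158 -0.1638  0.1435] [-179.57    0.42 -151.87] [-2.76  2.5  11.64] [  2.7  21.1 -12.4   0.2 -55.9 -64.8] 0.0159
9.6 [ 0.6158 -0.1638  0.1437] [-179.57    0.42 -151.86] [-2.46  1.94 10.26] [  2.7  21.1 -12.4   0.2 -55.9 -64.7] 0.0159
9.65 [ 0.6158 -0.1638  0.1437] [-179.57    0.42 -151.87] [-3.79  1.56 10.36] [  2.7  21.1 -12.4   0.2 -55.9 -64.8] 0.0161
[-0.082 -0.075 -0.111  0.017  0.092  0.113]
```

Steady at about 10–11 N, on the stop, so I'm handing in.

```bash
python3 -c "
from h import *
print(r.close_job());st()"
```

```text
the job is handed in; nothing more can be done
None
the job is handed in; nothing more can be done
```

I took the mirror from its dock by its orange handle and set its foot in the collar. I then pressed down to the stop and handed in at 9.65 s, still holding it there; no verdict was reported.

**Last checks:**
- **At the stop:** the force rose from 5.5 to 12.4 N within 1 mm of travel, and it held steady at 10–11 N at the end. The collar rim measured 31 mm high against 32 mm for the housing, so it is flush.
- **Aim:** the red stud lies about 1 mm to the side of the mirror's viewing line, 108 mm ahead, and about 1.5 mm off the glass's height.
- **Hold:** the tool is within 0.5° of vertical. The fingers stayed closed at 16 mm on the handle, which matches its thickness.
- **Surroundings:** I saw no contact with the frame, studs or bystanders.

**What disagreed:**
- **Station position:** the later circle fits of the housing were 3–5 mm off the first, with radii of 49–50 mm instead of 55. From those later angles the gripper, mirror and connector box cut into the outline, so I used the first view, taken from directly above.
- **Foot ring:** its fit also failed once the foot was inside the collar. I judged the seating from the picture and the force instead.

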